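# Hang the gift basket and hold the stock wand on its stand's contact disc

### The arm

A 6-joint arm with a two-finger parallel gripper is mounted at the origin on the work surface. World frame = base frame: x ahead of the robot, y to its left, z up, the work surface at z = 0. Lengths are in m, angles in rad, forces in N, time in s.
With the tool pointing down it reaches from about 0.25 to 0.725 m from the base axis. Payload 4 kg.
Tool frame: the origin (TCP) lies midway between the tips of the shut fingers; the grasp point (between the pads) lies 19 mm behind it; z points along the fingers, y is the line along which they close (so a half turn about z gives the same grasp; the last joint's range is limited). The gripper opens to 85 mm and grips with 20 to 120 N. Pads are 22 mm wide; open, the fingers measure 114 mm over their backs; the gripper's body (76 mm by 85 mm) begins 54 mm behind the grasp point. The pads swing forward as they close: fully open they stand 13 mm farther back than shut.
Start: joints at [1.197, 0.241, 0.005, 1.335, 0, 1.571], TCP at [0.183, 0.465, 0.231] pointing down, gripper open.
Joint ranges: [-2.72, 2.72], [-1.05, 1.87], [-1.09, 1.28], [-1.99, 2.15], [-1.42, 1.44], [-3.14, 3.14]. Speed limits (rad/s): [2.79, 2.79, 3.14, 3.14, 3.14, 3.14].

### API

Orientations are given as a rotation vector (axis times angle).
In Python, from workcell import ctrl gives the robot as it stands. The module is installed in compiled form; this text tells all that it offers.
- The arm moves only by the tool drive_tool, never from a script. Its argument "motion" is a list of rows, each an object of numbers: "dx", "dy", "dz": the shift along the tool's x, y, z in m; "ax", "ay", "az": the turn, a rotation vector about the tool's x, y, z in rad. A call has 1 to 8 rows; each row shifts and turns the commanded pose from where the row before left it, along the tool's axes as they then stand; what a row does not reach is not made up. A row lasts 1/10 s, in which the tool goes at most 50 mm and 8.59 degrees, less where a joint would pass 70% of its speed; a pose out of reach is approached as far as the arm can. A call is refused whole if a number of a shift passes 0.05 or a number of a turn 0.15, either way. A call with a gripper value outside its range is refused whole. "gripper" is the closure, from -1 (fully open) to 1 (shut), set as the call begins (left out, the last holds). The fingers move at their own pace and stop on an object; the grip force is fixed at half the most. Time passes only in rows, so rows that do not move let the fingers close. It gives the time, the measured TCP pose, the force, the opening and the grip force at its end, in the units of the state.
- ctrl.get_obs(): the state, without advancing time (a new reading comes with each control period).
- ctrl.capture(name): name is "scene" or "top" or "wrist"; returns a dict with "frame" (420x560x3 uint8, red, green, blue), "fx", "fy", "cx", "cy" (pixels), "dist_coeffs" ([k1, k2, p1, p2, k3] as OpenCV has them; the pictures are not rectified), "origin" and "rotation" of the camera in the world. Camera axes: x right, y down, z forward; pixel columns grow to the right and rows downward; lengths in m; the calibration is good to about 2 mm. A picture is of the moment at which its call begins. There is no depth.
- ctrl.finish_job(): hands the job in; it is judged then, once.
The state is a dict: "t": time; "joints": joint angles; "dq": joint speeds; "joint_torque": joint torques, N m; "eef_pos": TCP position; "orientation": TCP orientation; "wrist_force": force on the tool from outside, world axes, zero at the start; "wrist_torque": the same for the moment, N m; "opening": finger opening in m; "grip_force": force on a finger pad.
Only numpy, scipy, OpenCV 4.12 (cv2) and the standard library are available. Lean on these libraries where they do the work, as an engineer would, in place of code of your own. Each camera call takes 0.05 s, during which the arm holds its last target. There are 200 camera calls.

### The job

Hang the gift basket by its handle on the empty hook. Then take the stock wand out of its holder and book the basket in: hold the wand's tip inside the ring marked on the sprung contact disc of that same stand, the wand square to the disc's slanted face, pressing lightly with about 3 N so that the disc gives but does not bottom out. Finish while still holding the wand there; do not touch the other stand's disc, jab the disc, or disturb the hanging pail and the other goods.

Things in the scene. Friction and masses are not known exactly. Their poses are not given: they have to be found in the camera images.
- basket: gift basket of pale wood, loose, about 220 g: open tray 70 (x) x 130 (y) x 55 mm (z) with two uprights at y = +-61 mm and a flat handle bar along y on top, 155 mm high overall; soaps inside are part of it. Starts standing on the table. Origin: centre of its underside.
- basket_handle (a point): centre of the basket's handle bar, 150 mm above its underside; the bar is 12 mm wide (basket x), 10 mm tall, 130 mm long (basket y), free between the uprights for 114 mm; can be pinched from above across x, beside the middle (e.g. 34 mm off) so that the middle is left for the hook
- free_stand: fixed display stand whose hook is EMPTY (the other stand has a pail on it; which stand is left or right varies). Dark wood base 140 (x) x 280 (y) x 16 mm; at y = -80 mm a black steel post at x = +55 mm, 14 mm thick, 240 mm high with a hook; at y = +90 mm a small slanted lectern with the contact disc. Origin: base underside, front is -x.
- free_stand_hook (a point): seat of the empty hook: top of its level arm, 240 mm above the table, over stand x = 0, y = -80 mm. The arm is an 8 mm thick rod along the stand's x, from the post (x = +55 mm) towards -x; its end at x = -55 mm turns up to 260 mm above the table. The basket comes on from the front: bar above the upturned end, tray below the arm.
- free_stand_disc: the free stand's contact disc: bare metal, 30 mm across, on the lectern. Origin: centre of its top face, 63 mm above the table; z: outward normal, 25 degrees from vertical towards the stand's front (-x); y: the stand's y. Black ring marked on it, inside diameter 13 mm, outside 17. Slides in along -z against a spring, 800 N/m from 0 N at rest, 8 mm travel to the stop (6.4 N).
- full_stand: the same stand with a steel pail on its hook; fixed; leave it alone
- full_stand_disc: the other stand's contact disc; do not touch it
- pail: steel pail, 90 mm across and 70 mm tall with a high handle (155 mm overall), hanging loose on the other stand's hook; origin: centre of its underside
- holder: fixed pale wood block 75 x 75 x 62 mm with a blind hole (12 mm wide, 58 mm deep) in the middle of its top, in which the wand stands; origin: centre of its underside
- wand: stock wand, loose, about 70 g, standing upright in the holder, tip down: steel rod 8 mm thick and 56 mm long with a round tip, then a black square grip 16 x 16 x 70 mm (z = 56 to 126 mm). The grip's underside rests on the holder's top, so the tip starts 6 mm above the table. Origin at the tip; z runs along the wand from the tip up to the grip; x and y are square to the grip's flats.
- wand_tip (a point): the tip of the wand (same point as its origin), end of the rounded 8 mm rod
- tree: bystander: green toy tree, 100 mm tall, 56 mm wide
- jar_a: bystander: glass candle jar, 85 mm tall, 68 mm across
- jar_b: bystander: white candle jar, 75 mm tall, 60 mm across
- mug: bystander: white mug, 85 mm tall, 76 mm across
- giftbox: bystander: wrapped gift box 80 x 80 x 50 mm
- goblet: bystander: glass candle goblet, 95 mm tall, 68 mm across

How it is judged:
On the way, in this order (a step that is already met when the one before it is completed fails the run):
1. the basket hangs by its handle on the empty hook, let go (distance between basket_handle and free_stand_hook below 0.05 m and height (world z) of basket_handle above 0.215 m and contact force between basket and free_stand above 0.5 N and contact force between each of the arm, wand and basket below 0.1 N and linear speed of basket below 0.08 m/s), for 0.3 s.
2. the wand is lifted out of its holder in the fingers (contact force between the fingers and wand above 1 N and contact force between holder and wand below 0.05 N and height (world z) of wand_tip above 0.07 m), for 0.1 s.
At the end, for the whole second after the job is handed in: Basket hanging still and untouched on the empty hook (handle within 50 mm of the seat); wand gripped, out of its holder, still, tip within 7.5 mm of that disc's centre, within 12 degrees of its normal, pressing it with 1 to 6 N; nothing else on the disc (all of step 1 and contact force between the fingers and wand above 1 N and contact force between holder and wand below 0.05 N and distance between wand_tip and free_stand_disc below 0.0075 m and angle between the z axis of wand and the z axis of free_stand_disc, either way round below 0.21 rad and contact force between wand and free_stand_disc between 1 and 6 N and contact force between the arm and free_stand_disc below 0.1 N and linear speed of wand below 0.02 m/s); the arm keeps its last pose, push and grip.
It fails at once if the free stand's disc is jabbed with over 15 N (contact force between anything else and free_stand_disc above 15 N).
It fails at once if the other stand's disc is touched (contact force between anything else and full_stand_disc above 0.3 N).
It fails at once if the hanging pail is disturbed (moved over 40 mm) (distance of pail from where it was at the start of the episode above 0.04 m).
It fails at once if other goods are moved over 20 mm or tipped over (distance of any of tree, jar_a, jar_b, mug, giftbox, goblet from where it was at the start of the episode above 0.02 m or angle between any of tree, jar_a, jar_b, mug, giftbox, goblet's own z axis and vertical above 0.5 rad).
It also fails if it takes over 67 s, if anything falls off the work surface, if the arm or the gripper's body presses on something with over 40 N, if the wrist force passes 120 N, or if a joint passes its speed limit or range.

## Working session

There is one attempt and no reset: what is moved stays moved. The work goes in short steps, Python scripts to look and compute and a tool call to move; the robot and the scene stay as the last step left them, time stands still between calls to the robot, and variables do not carry over. Pictures are saved under pics/ and viewed, at most 10 in all, crops included, and the job is handed in when it is done.

Besides the shell and the picture viewer there is one more tool, called after "Request:" as name(argument=value, ...), one argument or row to a line, values as JSON. drive_tool: Moves the arm, as the interface text tells. Its arguments: {"type":"object","properties":{"motion":{"type":"array","items":{"type":"object","properties":{"dx":{"type":"number"},"dy":{"type":"number"},"dz":{"type":"number"},"ax":{"type":"number"},"ay":{"type":"number"},"az":{"type":"number"}}}},"gripper":{"type":"number"}},"required":["motion"]}

```bash
mkdir -p pics
cat > h.py <<'E'
import numpy as np, cv2, pickle
from workcell import ctrl
def grab(n):
    c=ctrl.capture(n); c={k:(np.array(v) if not isinstance(v,(str,dict)) else v) for k,v in c.items()}
    cv2.imwrite(f'pics/{n}_raw.png',c['frame'][:,:,::-1]); return c
def K(c): return np.array([[c['fx'],0,c['cx']],[0,c['fy'],c['cy']],[0,0,1.]])
def ray(c,uv):
    p=cv2.undistortPoints(np.array([[uv]],float),K(c),c['dist_coeffs'].astype(float))[0,0]
    d=c['rotation']@np.array([p[0],p[1],1]); return c['origin'],d/np.linalg.norm(d)
def onz(c,uv,z):
    o,d=ray(c,uv); return o+d*(z-o[2])/d[2]
def proj(c,P):
    R=c['rotation'].T; r=cv2.Rodrigues(R)[0]
    return cv2.projectPoints(np.atleast_2d(np.array(P,float)),r,-R@c['origin'],K(c),c['dist_coeffs'].astype(float))[0][:,0]
E
python3 - <<'E'
from h import *
s={}
for n in ['scene','top']:
    c=grab(n); s[n]=c; print(n,c['origin'],c['rotation'].round(3).tolist(),c['fx'])
pickle.dump(s,open('s.pkl','wb'))
cv2.imwrite('pics/a.png',cv2.resize(s['scene']['frame'][:,:,::-1],(800,600)))
cv2.imwrite('pics/b.png',cv2.resize(s['top']['frame'][:,:,::-1],(800,600)))
print(ctrl.get_obs())
E
```

```text
scene [1.08879437 0.88967818 0.86059918] [-0.674, -2.494, 1.304] 380.15936449944394
top [0.3162125  0.00239979 1.54167852] [-2.109, 2.126, -0.22] 470.40530332018693
{'t': 0.1, 'joints': array([1.19700599e+00, 2.41343447e-01, 3.86785432e-03, 1.33521050e+00,
       7.18645635e-06, 1.57076968e+00]), 'dq': array([ 3.27314763e-06, -9.02536333e-04,  3.77890699e-03, -1.75120146e-05,
       -2.94502112e-04, -9.66650783e-04]), 'joint_torque': array([ 3.32743957e-04, -3.73137903e+01,  2.53009969e+01,  1.08572285e-02,
        4.02799628e-06,  1.56131881e-07]), 'eef_pos': array([0.18236474, 0.46494917, 0.23050248]), 'orientation': array([-5.83628373e-01, -3.08653903e+00,  2.91430795e-03]), 'wrist_force': array([-0.42631579, -0.33654817,  0.25557017]), 'wrist_torque': array([ 0.01434221, -0.00658008, -0.03311655]), 'grip_force': 0.0, 'opening': 0.08548336774979651}
```

View pics/a.png

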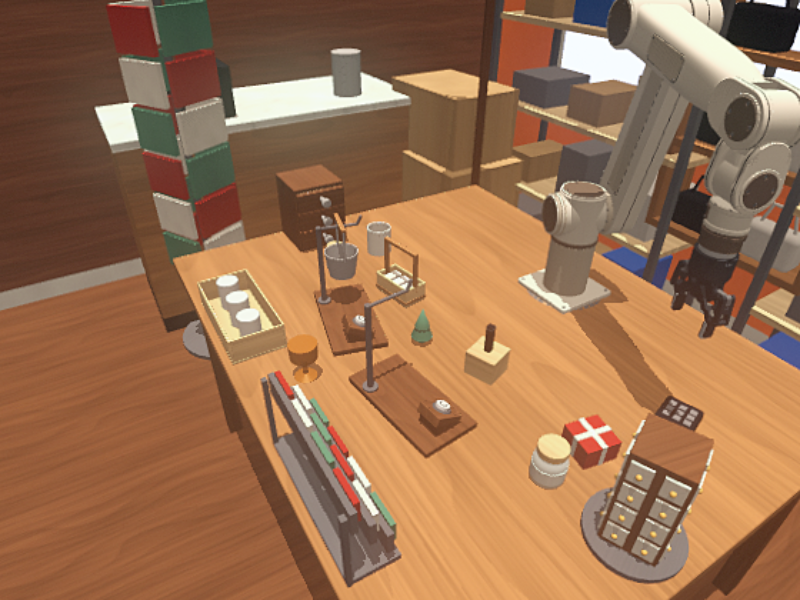

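View pics/b.png

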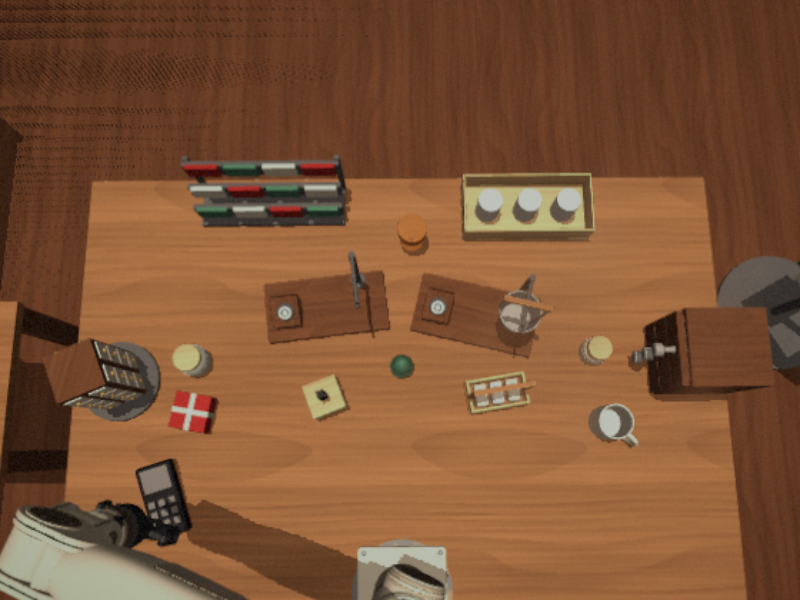

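The scene view shows the free stand on the left and nearer the camera, with its hook at about (405,290) and disc at (442,406). The pail stand is behind it. In the top view the free disc is at (285,312), the free hook arm runs (351,255)–(357,303), the basket is at (498,392), the wand and holder at (324,396), and the full disc at (437,307).

```bash
sed -i "s/cv2.imwrite(f'pics/c['rotation']=cv2.Rodrigues(c['rotation'].astype(float))[0] if c['rotation'].size==3 else c['rotation']; &/" h.py
python3 - <<'E'
from h import *
s=pickle.load(open('s.pkl','rb'))
for c in s.values(): c['rotation']=cv2.Rodrigues(c['rotation'].astype(float))[0]
pickle.dump(s,open('s.pkl','wb'))
t=s['top'];f=1.42857
def P(n,u,v,z): print(n,onz(t,(u/f,v/f),z)[:3].round(4))
for q in [(264,284),(384,272),(389,329),(271,342)]: P('base',*q,.016)
P('disc',285,312.5,.063);P('hook front',357,303,.255);P('hook post',351,257,.24);P('fulldisc',437.5,307.5,.063)
for q in [(465,383),(526,373),(530,403),(471,413)]: P('tray',*q,.055)
P('bar',470,392,.155);P('bar',535,384,.155)
for q in [(303,390),(333,376),(346,402),(315,418)]: P('holder',*q,.062)
P('wandtop',322,395,.132);P('tree',402,366,.05);P('pail bar?',503,300,.24);P('pail bar?',552,308,.24)
im=t['frame'][:,:,::-1]
A=cv2.resize(im[175:250,180:280],(800,600),interpolation=cv2.INTER_CUBIC)
B=cv2.resize(im[240:300,320:400],(400,300),interpolation=cv2.INTER_CUBIC)
C=cv2.resize(im[250:310,190:270],(400,300),interpolation=cv2.INTER_CUBIC)
A=cv2.resize(A,(400,300));D=cv2.resize(s['scene']['frame'][180:315,230:410,::-1],(400,300),interpolation=cv2.INTER_CUBIC)
cv2.imwrite('pics/c.png',np.vstack([np.hstack([A,D]),np.hstack([B,C])]))
E
```

```text
base [0.6816 0.3156 0.016 ]
base [0.7083 0.0356 0.016 ]
base [0.573  0.0245 0.016 ]
base [0.5449 0.2951 0.016 ]
disc [0.6044 0.2567 0.063 ]
hook front [0.5848 0.0834 0.255 ]
hook post [0.6823 0.0969 0.24  ]
fulldisc [ 0.6132 -0.0853  0.063 ]
tray [ 0.4443 -0.1433  0.055 ]
tray [ 0.4652 -0.2791  0.055 ]
tray [ 0.3992 -0.285   0.055 ]
tray [ 0.3787 -0.1547  0.055 ]
bar [ 0.4172 -0.1432  0.155 ]
bar [ 0.4324 -0.2778  0.155 ]
holder [0.4313 0.2129 0.062 ]
holder [0.4614 0.1475 0.062 ]
holder [0.4044 0.1185 0.062 ]
holder [0.3704 0.1856 0.062 ]
wandtop [0.4151 0.1631 0.132 ]
tree [ 0.4836 -0.0045  0.05  ]
pail bar? [ 0.5918 -0.205   0.24  ]
pail bar? [ 0.5749 -0.3015  0.24  ]
```

View pics/c.png

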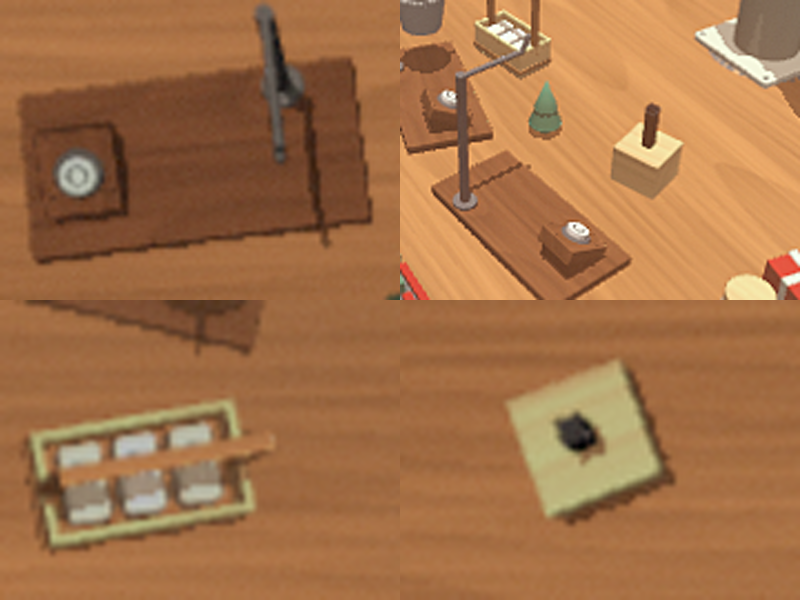

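The crop gives the free stand a yaw of about 5.7°, with the hook seat near (0.635, 0.088) and the disc near (0.604, 0.257). The basket yaw is about 8°. I'll turn the tool and move over the basket.

Request:
drive_tool(
  motion=[
    {"az": 0.132},
    {"az": 0.132},
    {"az": 0.132},
    {"az": 0.132},
    {"az": 0.132},
    {"az": 0.132},
    {"az": 0.132},
    {"az": 0.132},
  ],
  gripper=-1,
)

```text
schema error: expected keys dx, dy, dz, ax, ay, az
```

Request:
drive_tool(
  motion=[
    {"dx": -0.042,"dy": 0.009,"dz": -0.002},
    {"dx": -0.042,"dy": 0.009,"dz": -0.002},
    {"dx": -0.042,"dy": 0.009,"dz": -0.002},
    {"dx": -0.042,"dy": 0.009,"dz": -0.002},
    {"dx": -0.042,"dy": 0.009,"dz": -0.002},
    {"dx": -0.042,"dy": 0.009,"dz": -0.002},
    {"dx": -0.042,"dy": 0.009,"dz": -0.002},
    {"dx": -0.042,"dy": 0.009,"dz": -0.002},
  ],
)

```text
schema error: expected keys dx, dy, dz, ax, ay, az
```

Request:
drive_tool(
  motion=[
    {"dx": -0.042,"dy": 0.009,"dz": -0.002},
    {"dx": -0.042,"dy": 0.009,"dz": -0.002},
    {"dx": -0.042,"dy": 0.009,"dz": -0.002},
    {"dx": -0.042,"dy": 0.009,"dz": -0.002},
    {"dx": -0.042,"dy": 0.009,"dz": -0.002},
    {"dx": -0.042,"dy": 0.009,"dz": -0.002},
    {"dx": -0.042,"dy": 0.009,"dz": -0.002},
    {"dx": -0.042,"dy": 0.009,"dz": -0.002},
  ],
)

```text
schema error: expected keys dx, dy, dz, ax, ay, az
```

Run:
```python
from h import *
from scipy.spatial.transform import Rotation as R
c=grab('wrist'); pickle.dump(c,open('w1.pkl','wb'))
o=ctrl.get_obs(); M=R.from_rotvec(o['orientation']).as_matrix()
print(o['t'],o['eef_pos'],M.round(3)); print(c['origin'],(M.T@(c['origin']-o['eef_pos'])).round(3),(M.T@c['rotation']).round(3))
cv2.imwrite('pics/d.png',cv2.resize(c['frame'][:,:,::-1],(800,600)))
```

```text
0.15 [0.1824033  0.46502289 0.23061005] [[-0.931  0.365 -0.001]
 [ 0.365  0.931 -0.002]
 [ 0.    -0.002 -1.   ]]
[0.11893238 0.48998264 0.37232171] [ 0.068 -0.    -0.142] [[-0.    -0.963 -0.27 ]
 [ 1.    -0.    -0.   ]
 [ 0.    -0.27   0.963]]
```

View pics/d.png

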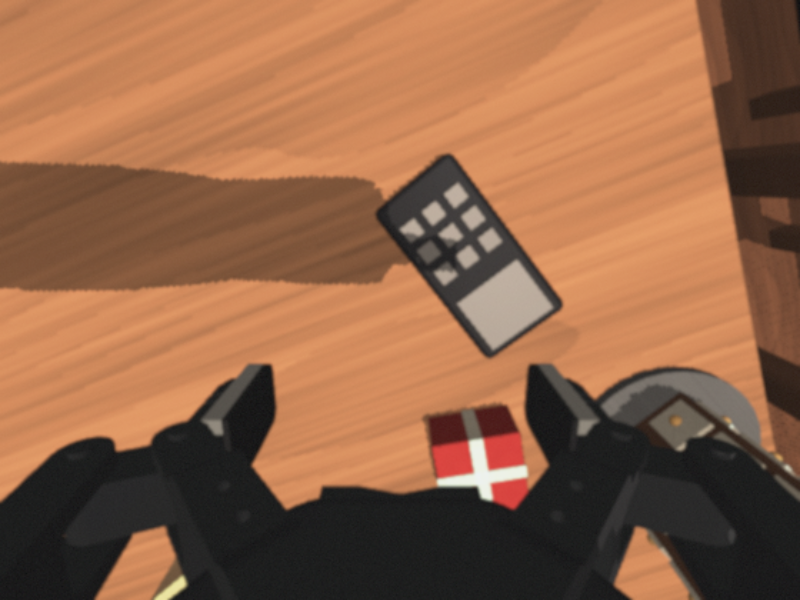

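The moves were refused because every row needs all six keys. The wrist picture still shows the start pose: the fingers at (250,400) and (550,400), with a keypad below.

Request:
drive_tool(
  motion=[
    {"dx": 0,"dy": 0,"dz": 0,"ax": 0,"ay": 0,"az": 0.132},
    {"dx": 0,"dy": 0,"dz": 0,"ax": 0,"ay": 0,"az": 0.132},
    {"dx": 0,"dy": 0,"dz": 0,"ax": 0,"ay": 0,"az": 0.132},
    {"dx": 0,"dy": 0,"dz": 0,"ax": 0,"ay": 0,"az": 0.132},
    {"dx": 0,"dy": 0,"dz": 0,"ax": 0,"ay": 0,"az": 0.132},
    {"dx": 0,"dy": 0,"dz": 0,"ax": 0,"ay": 0,"az": 0.132},
    {"dx": 0,"dy": 0,"dz": 0,"ax": 0,"ay": 0,"az": 0.132},
    {"dx": 0,"dy": 0,"dz": 0,"ax": 0,"ay": 0,"az": 0.132},
  ],
  gripper=-1,
)

```text
t: 0.95
eef_pos: [0.1825, 0.4652, 0.2309]
orientation: [2.066, 2.367, -0.001]
wrist_force: [0.1, -0.6, 0.9]
opening: 0.0851
grip_force: 0.0
```

Request:
drive_tool(
  motion=[
    {"dx": -0.042,"dy": 0.009,"dz": -0.002,"ax": 0,"ay": 0,"az": 0},
    {"dx": -0.042,"dy": 0.009,"dz": -0.002,"ax": 0,"ay": 0,"az": 0},
    {"dx": -0.042,"dy": 0.009,"dz": -0.002,"ax": 0,"ay": 0,"az": 0},
    {"dx": -0.042,"dy": 0.009,"dz": -0.002,"ax": 0,"ay": 0,"az": 0},
    {"dx": -0.042,"dy": 0.009,"dz": -0.002,"ax": 0,"ay": 0,"az": 0},
    {"dx": -0.042,"dy": 0.009,"dz": -0.002,"ax": 0,"ay": 0,"az": 0},
    {"dx": -0.042,"dy": 0.009,"dz": -0.002,"ax": 0,"ay": 0,"az": 0},
    {"dx": -0.042,"dy": 0.009,"dz": -0.002,"ax": 0,"ay": 0,"az": 0},
  ],
)

```text
t: 1.75
eef_pos: [0.3011, 0.1413, 0.2474]
orientation: [2.059, 2.373, 0.0]
wrist_force: [1.0, 0.4, 0.2]
opening: 0.0852
grip_force: 0.0
```

Request:
drive_tool(
  motion=[
    {"dx": -0.042,"dy": 0.009,"dz": -0.002,"ax": 0,"ay": 0,"az": 0},
    {"dx": -0.042,"dy": 0.009,"dz": -0.002,"ax": 0,"ay": 0,"az": 0},
    {"dx": -0.042,"dy": 0.009,"dz": -0.002,"ax": 0,"ay": 0,"az": 0},
    {"dx": -0.042,"dy": 0.009,"dz": -0.002,"ax": 0,"ay": 0,"az": 0},
    {"dx": -0.042,"dy": 0.009,"dz": -0.002,"ax": 0,"ay": 0,"az": 0},
    {"dx": -0.042,"dy": 0.009,"dz": -0.002,"ax": 0,"ay": 0,"az": 0},
    {"dx": -0.042,"dy": 0.009,"dz": -0.002,"ax": 0,"ay": 0,"az": 0},
    {"dx": -0.042,"dy": 0.009,"dz": -0.002,"ax": 0,"ay": 0,"az": 0},
  ],
)

```text
t: 2.55
eef_pos: [0.4197, -0.1815, 0.2632]
orientation: [-2.06, -2.372, -0.0]
wrist_force: [0.5, 0.3, 0.1]
opening: 0.0853
grip_force: 0.0
```

```bash
cat >> h.py <<'E'
from scipy.spatial.transform import Rotation as R
def st():
    o=ctrl.get_obs(); M=R.from_rotvec(o['orientation']).as_matrix()
    print('t',round(o['t'],2),'p',o['eef_pos'].round(4),'yang',np.degrees(np.arctan2(M[1,1],M[0,1])).round(2),'F',o['wrist_force'].round(2),'op',round(o['opening'],4),'q',o['joints'].round(2))
    return o,M
E
python3 - <<'E'
from h import *
st(); c=grab('wrist'); pickle.dump(c,open('w1.pkl','wb'))
cv2.imwrite('pics/d2.png',cv2.resize(c['frame'][:,:,::-1],(800,600)))
E
```

```text
t 2.55 p [ 0.4197 -0.1815  0.2632] yang 8.04 F [0.46 0.27 0.09] op 0.0853 q [-0.41  0.14 -0.03  1.39  0.    1.02]
```

View pics/d2.png

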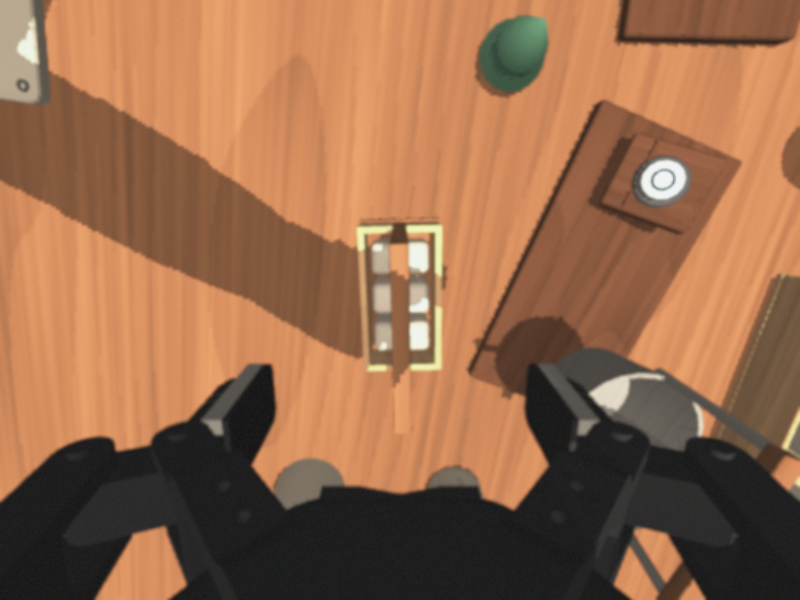

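The bar runs vertically in the image, from about (400,240) to (402,433). It is centred between the fingers and parallel to the pads.

Run:
```python
from h import *
c=pickle.load(open('w1.pkl','rb'));f=800/560
for q in [(400,240),(402,433)]: print(onz(c,(q[0]/f,q[1]/f),.155).round(4))
for q in [(358,227),(442,226),(441,368),(368,368)]: print(onz(c,(q[0]/f,q[1]/f),.055).round(4))
```

```text
[ 0.4152 -0.1484  0.155 ]
[ 0.4349 -0.2782  0.155 ]
[ 0.3814 -0.1563  0.055 ]
[ 0.4501 -0.1458  0.055 ]
[ 0.4705 -0.2722  0.055 ]
[ 0.4047 -0.2815  0.055 ]
```

Request:
drive_tool(
  motion=[
    {"dx": 0,"dy": 0,"dz": 0.04,"ax": 0,"ay": 0,"az": 0},
    {"dx": 0,"dy": 0,"dz": 0.04,"ax": 0,"ay": 0,"az": 0},
    {"dx": 0,"dy": 0,"dz": 0.03,"ax": 0,"ay": 0,"az": 0},
    {"dx": 0,"dy": 0,"dz": 0.02,"ax": 0,"ay": 0,"az": 0},
  ],
)

```text
t: 3.0
eef_pos: [0.4177, -0.1788, 0.1306]
orientation: [-2.057, -2.369, 0.002]
wrist_force: [0.9, 1.0, 0.3]
opening: 0.0855
grip_force: 0.0
```

Request:
drive_tool(
  motion=[
    {"dx": 0,"dy": 0,"dz": 0,"ax": 0,"ay": 0,"az": 0},
    {"dx": 0,"dy": 0,"dz": 0,"ax": 0,"ay": 0,"az": 0},
    {"dx": 0,"dy": 0,"dz": 0,"ax": 0,"ay": 0,"az": 0},
    {"dx": 0,"dy": 0,"dz": 0,"ax": 0,"ay": 0,"az": 0},
    {"dx": 0,"dy": 0,"dz": 0,"ax": 0,"ay": 0,"az": 0},
    {"dx": 0,"dy": 0,"dz": 0,"ax": 0,"ay": 0,"az": 0},
    {"dx": 0,"dy": 0,"dz": 0,"ax": 0,"ay": 0,"az": 0},
    {"dx": 0,"dy": 0,"dz": 0,"ax": 0,"ay": 0,"az": 0},
  ],
  gripper=1,
)

```text
t: 3.8
eef_pos: [0.4201, -0.1797, 0.1344]
orientation: [2.058, 2.371, 0.001]
wrist_force: [-0.8, 0.8, 6.7]
opening: 0.0104
grip_force: 59.7
```

Request:
drive_tool(
  motion=[
    {"dx": 0,"dy": 0,"dz": -0.01,"ax": 0,"ay": 0,"az": 0},
    {"dx": 0,"dy": 0,"dz": -0.02,"ax": 0,"ay": 0,"az": 0},
    {"dx": 0,"dy": 0,"dz": -0.03,"ax": 0,"ay": 0,"az": 0},
    {"dx": 0,"dy": 0,"dz": -0.03,"ax": 0,"ay": 0,"az": 0},
    {"dx": 0,"dy": 0,"dz": -0.03,"ax": 0,"ay": 0,"az": 0},
    {"dx": 0,"dy": 0,"dz": -0.02,"ax": 0,"ay": 0,"az": 0},
    {"dx": 0,"dy": 0,"dz": -0.01,"ax": 0,"ay": 0,"az": 0},
    {"dx": 0,"dy": 0,"dz": 0,"ax": 0,"ay": 0,"az": 0},
  ],
)

```text
t: 4.6
eef_pos: [0.4201, -0.1799, 0.2845]
orientation: [2.058, 2.37, 0.001]
wrist_force: [-0.0, 0.7, -2.5]
opening: 0.0104
grip_force: 58.7
```

Run:
```python
from h import *
st(); c=grab('scene'); w=grab('wrist')
cv2.imwrite('pics/e.png',np.hstack([cv2.resize(c['frame'][100:310,180:460,::-1],(400,300)),cv2.resize(w['frame'][:,:,::-1],(400,300))]))
```

```text
t 4.6 p [ 0.4201 -0.1799  0.2845] yang 8.07 F [-0.03  0.7  -2.45] op 0.0104 q [-0.4   0.14  0.01  1.45 -0.    1.03]
```

View pics/e.png

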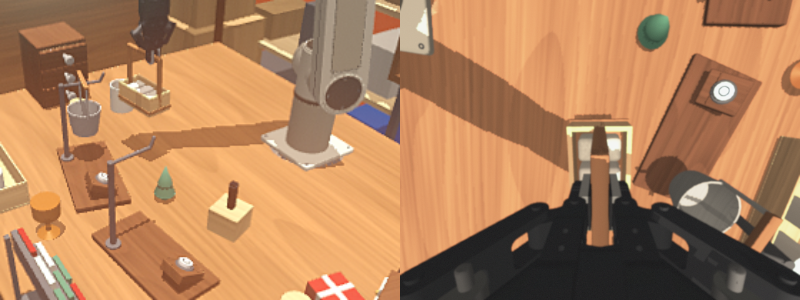

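The basket is lifted, level enough, and pinched beside the middle of the bar. I'll carry it to just in front of the empty hook.

Request:
drive_tool(
  motion=[
    {"dx": 0,"dy": 0,"dz": 0,"ax": 0,"ay": 0,"az": 0.045},
    {"dx": 0.02,"dy": 0.009,"dz": 0,"ax": 0,"ay": 0,"az": 0},
    {"dx": 0.04,"dy": 0.019,"dz": 0,"ax": 0,"ay": 0,"az": 0},
    {"dx": 0.04,"dy": 0.019,"dz": 0,"ax": 0,"ay": 0,"az": 0},
    {"dx": 0.04,"dy": 0.019,"dz": 0,"ax": 0,"ay": 0,"az": 0},
    {"dx": 0.04,"dy": 0.019,"dz": 0,"ax": 0,"ay": 0,"az": 0},
    {"dx": 0.04,"dy": 0.019,"dz": 0,"ax": 0,"ay": 0,"az": 0},
    {"dx": 0.04,"dy": 0.019,"dz": 0,"ax": 0,"ay": 0,"az": 0},
  ],
)

```text
t: 5.5
eef_pos: [0.5166, 0.0926, 0.2813]
orientation: [-2.111, -2.324, 0.004]
wrist_force: [0.6, -0.2, -1.7]
opening: 0.0103
grip_force: 58.7
```

Request:
drive_tool(
  motion=[
    {"dx": 0.019,"dy": 0.008,"dz": 0,"ax": 0,"ay": 0,"az": 0},
    {"dx": 0,"dy": 0,"dz": 0,"ax": 0,"ay": 0,"az": 0},
    {"dx": 0,"dy": 0,"dz": 0,"ax": 0,"ay": 0,"az": 0},
  ],
)

```text
t: 5.8
eef_pos: [0.5224, 0.1108, 0.2813]
orientation: [-2.11, -2.325, 0.006]
wrist_force: [-0.8, -1.0, -2.4]
opening: 0.0103
grip_force: 58.7
```

Run:
```python
from h import *
st(); c=grab('scene'); w=grab('top');pickle.dump((c,w),open('s2.pkl','wb'))
S=np.array([.6355,.088,.24]);th=np.radians(5.7);ex=np.array([np.cos(th),np.sin(th),0])
for d in (-.055,0,.055): print(d,((proj(c,S+d*ex)[0]-[220,120])*400/160).round(1),((proj(w,S+d*ex)[0]-[170,150])*400/160).round(1))
cv2.imwrite('pics/f.png',np.hstack([cv2.resize(c['frame'][120:300,220:380,::-1],(400,450),interpolation=cv2.INTER_CUBIC),cv2.resize(w['frame'][150:330,170:330,::-1],(400,450),interpolation=cv2.INTER_CUBIC)]))
```

```text
t 5.8 p [0.5224 0.1108 0.2813] yang 5.57 F [-0.8  -1.04 -2.37] op 0.0103 q [ 0.21  0.3   0.21  1.49 -0.    1.68]
-0.055 [166.  201.8] [201.3 161.4]
0 [128.5 216.7] [196.7 114.4]
0.055 [ 89.2 232.4] [192.3  68.1]
```

View pics/f.png

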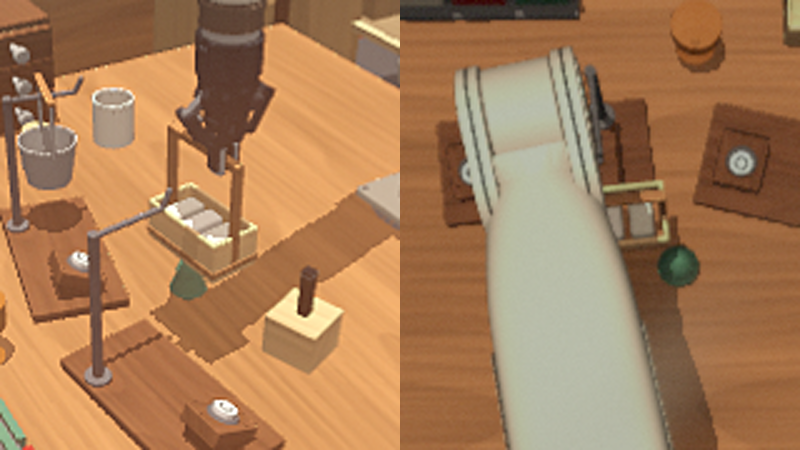

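The hook arm (92,235)–(165,207) matches the projected model. The basket hangs level in front of it with its bar above the upturned end, so I'll push on and lower.

Request:
drive_tool(
  motion=[
    {"dx": 0,"dy": 0.015,"dz": 0,"ax": 0,"ay": 0,"az": 0},
    {"dx": 0,"dy": 0.025,"dz": 0,"ax": 0,"ay": 0,"az": 0},
    {"dx": 0,"dy": 0.025,"dz": 0,"ax": 0,"ay": 0,"az": 0},
    {"dx": 0,"dy": 0.025,"dz": 0,"ax": 0,"ay": 0,"az": 0},
    {"dx": 0,"dy": 0.015,"dz": 0,"ax": 0,"ay": 0,"az": 0},
    {"dx": 0,"dy": 0.005,"dz": 0,"ax": 0,"ay": 0,"az": 0},
    {"dx": 0,"dy": 0,"dz": 0,"ax": 0,"ay": 0,"az": 0},
  ],
)

```text
t: 6.6
eef_pos: [0.6328, 0.12, 0.2826]
orientation: [-2.114, -2.323, 0.002]
wrist_force: [-0.4, -0.8, -3.1]
opening: 0.0105
grip_force: 58.7
```

Request:
drive_tool(
  motion=[
    {"dx": 0,"dy": 0,"dz": 0.01,"ax": 0,"ay": 0,"az": 0},
    {"dx": 0,"dy": 0,"dz": 0.015,"ax": 0,"ay": 0,"az": 0},
    {"dx": 0,"dy": 0,"dz": 0.01,"ax": 0,"ay": 0,"az": 0},
    {"dx": 0,"dy": 0,"dz": 0.005,"ax": 0,"ay": 0,"az": 0},
    {"dx": 0,"dy": 0,"dz": 0,"ax": 0,"ay": 0,"az": 0},
  ],
)

```text
t: 7.1
eef_pos: [0.6318, 0.121, 0.2424]
orientation: [-2.111, -2.325, 0.003]
wrist_force: [-0.6, -0.8, -2.3]
opening: 0.0106
grip_force: 58.7
```

Request:
drive_tool(
  motion=[
    {"dx": 0,"dy": 0,"dz": 0.004,"ax": 0,"ay": 0,"az": 0},
    {"dx": 0,"dy": 0,"dz": 0.004,"ax": 0,"ay": 0,"az": 0},
    {"dx": 0,"dy": 0,"dz": 0.002,"ax": 0,"ay": 0,"az": 0},
    {"dx": 0,"dy": 0,"dz": 0,"ax": 0,"ay": 0,"az": 0},
  ],
)

```text
t: 7.5
eef_pos: [0.6326, 0.1212, 0.2329]
orientation: [-2.112, -2.325, 0.001]
wrist_force: [0.6, -0.1, -2.2]
opening: 0.0107
grip_force: 58.7
```

Request:
drive_tool(
  motion=[
    {"dx": 0,"dy": 0,"dz": 0.002,"ax": 0,"ay": 0,"az": 0},
    {"dx": 0,"dy": 0,"dz": 0,"ax": 0,"ay": 0,"az": 0},
    {"dx": 0,"dy": 0,"dz": 0,"ax": 0,"ay": 0,"az": 0},
  ],
)

```text
t: 7.8
eef_pos: [0.6327, 0.1212, 0.2313]
orientation: [2.112, 2.325, 0.0]
wrist_force: [-1.2, 0.1, -2.2]
opening: 0.0105
grip_force: 58.7
```

Request:
drive_tool(
  motion=[
    {"dx": 0,"dy": 0,"dz": 0.002,"ax": 0,"ay": 0,"az": 0},
    {"dx": 0,"dy": 0,"dz": 0,"ax": 0,"ay": 0,"az": 0},
    {"dx": 0,"dy": 0,"dz": 0,"ax": 0,"ay": 0,"az": 0},
  ],
)

```text
t: 8.1
eef_pos: [0.633, 0.1212, 0.2296]
orientation: [2.112, 2.325, 0.001]
wrist_force: [-0.0, -0.4, -0.7]
opening: 0.0105
grip_force: 58.8
```

Request:
drive_tool(
  motion=[
    {"dx": 0,"dy": 0,"dz": 0.002,"ax": 0,"ay": 0,"az": 0},
    {"dx": 0,"dy": 0,"dz": 0,"ax": 0,"ay": 0,"az": 0},
    {"dx": 0,"dy": 0,"dz": 0,"ax": 0,"ay": 0,"az": 0},
  ],
)

```text
t: 8.4
eef_pos: [0.6331, 0.1213, 0.229]
orientation: [2.111, 2.324, 0.003]
wrist_force: [-0.3, -0.5, 4.8]
opening: 0.0108
grip_force: 59.6
```

Run:
```python
from h import *
st(); c=grab('scene'); w=grab('wrist')
cv2.imwrite('pics/g.png',np.hstack([cv2.resize(c['frame'][120:300,220:380,::-1],(400,450),interpolation=cv2.INTER_CUBIC),cv2.resize(w['frame'][:,:,::-1],(400,450))]))
```

```text
t 8.4 p [0.6331 0.1213 0.229 ] yang 5.5 F [-0.25 -0.48  4.77] op 0.0108 q [ 0.19  0.54  0.44  1.47 -0.    1.66]
```

View pics/g.png

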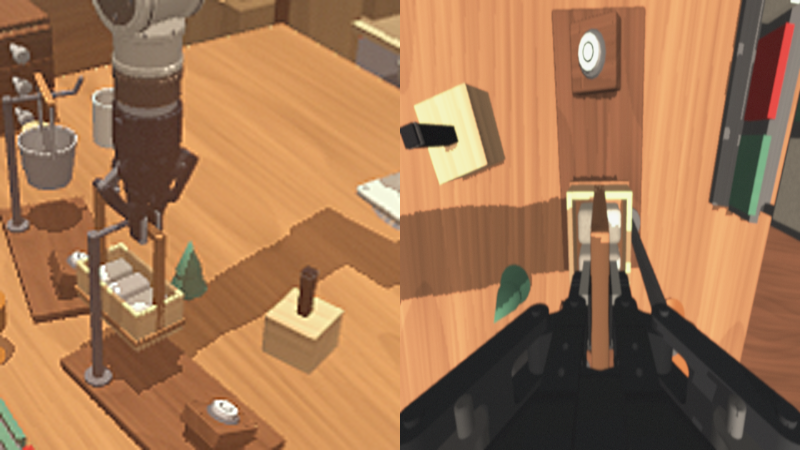

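The bar sits on the hook arm and the load has transferred (+4.8 N). I'll relieve slightly, open, let it settle and lift off.

Request:
drive_tool(
  motion=[
    {"dx": 0,"dy": 0,"dz": -0.0015,"ax": 0,"ay": 0,"az": 0},
    {"dx": 0,"dy": 0,"dz": 0,"ax": 0,"ay": 0,"az": 0},
  ],
)

```text
t: 8.7
eef_pos: [0.633, 0.1213, 0.2291]
orientation: [2.112, 2.325, 0.001]
wrist_force: [-1.1, 0.8, 3.6]
opening: 0.0107
grip_force: 59.4
```

Request:
drive_tool(
  motion=[
    {"dx": 0,"dy": 0,"dz": 0,"ax": 0,"ay": 0,"az": 0},
    {"dx": 0,"dy": 0,"dz": 0,"ax": 0,"ay": 0,"az": 0},
    {"dx": 0,"dy": 0,"dz": 0,"ax": 0,"ay": 0,"az": 0},
    {"dx": 0,"dy": 0,"dz": 0,"ax": 0,"ay": 0,"az": 0},
    {"dx": 0,"dy": 0,"dz": 0,"ax": 0,"ay": 0,"az": 0},
    {"dx": 0,"dy": 0,"dz": 0,"ax": 0,"ay": 0,"az": 0},
  ],
  gripper=-0.2,
)

```text
t: 9.3
eef_pos: [0.6327, 0.1212, 0.2287]
orientation: [-2.112, -2.325, 0.0]
wrist_force: [-0.3, -0.9, -0.5]
opening: 0.0509
grip_force: 0.0
```

Request:
drive_tool(
  motion=[
    {"dx": 0,"dy": 0,"dz": -0.02,"ax": 0,"ay": 0,"az": 0},
    {"dx": 0,"dy": 0,"dz": -0.03,"ax": 0,"ay": 0,"az": 0},
    {"dx": 0,"dy": 0,"dz": -0.04,"ax": 0,"ay": 0,"az": 0},
    {"dx": 0,"dy": 0,"dz": -0.02,"ax": 0,"ay": 0,"az": 0},
    {"dx": 0,"dy": 0,"dz": 0,"ax": 0,"ay": 0,"az": 0},
    {"dx": 0,"dy": 0,"dz": 0,"ax": 0,"ay": 0,"az": 0},
    {"dx": 0,"dy": 0,"dz": 0,"ax": 0,"ay": 0,"az": 0},
  ],
)

```text
t: 10.0
eef_pos: [0.6323, 0.1211, 0.3371]
orientation: [-2.111, -2.324, 0.004]
wrist_force: [-0.1, 0.4, -0.7]
opening: 0.0513
grip_force: 0.0
```

Run:
```python
from h import *
st(); c=grab('scene'); w=grab('wrist'); pickle.dump((c,w),open('s3.pkl','wb'))
cv2.imwrite('pics/h.png',np.hstack([cv2.resize(c['frame'][120:300,220:380,::-1],(400,450),interpolation=cv2.INTER_CUBIC),cv2.resize(w['frame'][:,:,::-1],(400,300))if 0 else cv2.resize(w['frame'][:,:,::-1],(400,450))]))
```

```text
t 10.0 p [0.6323 0.1211 0.3371] yang 5.5 F [-0.05  0.41 -0.66] op 0.0513 q [ 0.19  0.56  0.76  1.77 -0.    1.66]
```

View pics/h.png

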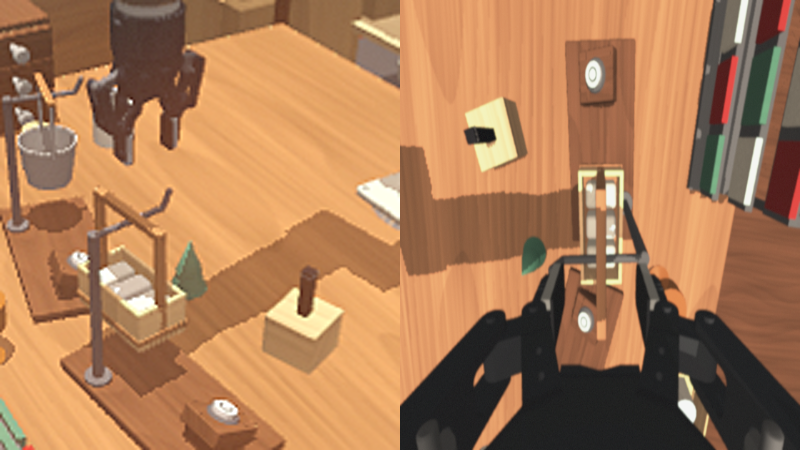

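The basket hangs level and free on the hook. In the wrist view the disc is at about (273,70) and the wand and holder at about (130,125) in raw pixels. Next I'll measure both.

Run:
```python
from h import *
c,w=pickle.load(open('s3.pkl','rb')); t=pickle.load(open('s.pkl','rb'))['top']
def white(c,u,v,r):
    im=c['frame'][v-r:v+r,u-r:u+r].astype(int); m=((im.min(2)>125)&(im.max(2)-im.min(2)<40)).astype(np.uint8)
    cn=max(cv2.findContours(m,0,1)[0],key=cv2.contourArea); h=cv2.convexHull(cn);M=cv2.moments(h)
    return np.array([M['m10']/M['m00']+u-r,M['m01']/M['m00']+v-r]),M['m00'],cv2.boundingRect(h)
ds=[]
for n,cc,u,v,r in [('wrist',w,273,70,18),('top',t,199,219,9),('scene',c,309,284,13)]:
    p,a,b=white(cc,u,v,r); print(n,p.round(2),a,b,onz(cc,p,.063).round(4)); ds.append(ray(cc,p))
A=sum(np.eye(3)-np.outer(d,d) for o,d in ds); B=sum((np.eye(3)-np.outer(d,d))@o for o,d in ds); print('tri',np.linalg.solve(A,B).round(4))
# holder top: yellow
for n,cc in [('wrist',w),('top',t)]:
    hsv=cv2.cvtColor(cc['frame'],cv2.COLOR_RGB2HSV)
    m=cv2.inRange(hsv,(18,50,140),(35,160,255)); 
    for k in cv2.findContours(m,0,1)[0]:
        if cv2.contourArea(k)>250: r=cv2.minAreaRect(k); print(n,r,onz(cc,r[0],.062).round(4),[onz(cc,q,.062)[:2].round(4).tolist() for q in cv2.boxPoints(r)])
```

```text
wrist [270.65  68.97] 482.0 (4, 4, 24, 27) [0.6064 0.2578 0.063 ]
top [198.86 218.38] 58.0 (5, 4, 9, 10) [0.6056 0.2588 0.063 ]
scene [308.92 284.08] 69.0 (7, 9, 12, 9) [0.6104 0.2621 0.063 ]
tri [0.6067 0.2588 0.0583]
wrist ((299.5, 176.0), (36.0, 27.0), 90.0) [0.6596 0.1223 0.062 ] [[0.6378, 0.1459], [0.6756, 0.1495], [0.6822, 0.098], [0.6431, 0.0942]]
wrist ((126.93995666503906, 125.82693481445312), (62.91307067871094, 56.22265625), 70.86636352539062) [0.4173 0.1682 0.062 ] [[0.3695, 0.19], [0.4409, 0.2201], [0.4669, 0.1455], [0.392, 0.1125]]
top ((289.5, 412.4999694824219), (38.34147644042969, 14.706320762634277), 23.198591232299805) [ 0.0174 -0.0246  0.062 ] [[0.0202, 0.0362], [0.0581, 0.0188], [0.0146, -0.0854], [-0.0229, -0.0675]]
top ((93.83633422851562, 398.2046203613281), (106.24372100830078, 15.850622177124023), 17.281497955322266) [0.0616 0.5586 0.062 ] [[0.0855, 0.7198], [0.1289, 0.7094], [0.0376, 0.3989], [-0.0047, 0.4109]]
top ((226.15975952148438, 277.3622131347656), (24.100601196289062, 24.742626190185547), 69.775146484375) [0.4173 0.1687 0.062 ] [[0.4396, 0.2184], [0.4659, 0.146], [0.3952, 0.1192], [0.3694, 0.1911]]
top ((130.0, 251.0), (20.0, 18.0), 90.0) [0.5023 0.474  0.062 ] [[0.5345, 0.5044], [0.534, 0.4471], [0.4705, 0.4439], [0.4709, 0.5007]]
top ((369.5, 141.0), (40.0, 91.0), 90.0) [ 0.8633 -0.3003  0.062 ] [[0.9349, -0.1509], [0.9333, -0.4568], [0.793, -0.4474], [0.7949, -0.1472]]
```

Request:
drive_tool(
  motion=[
    {"dx": 0.006,"dy": -0.046,"dz": 0,"ax": 0,"ay": 0,"az": 0},
    {"dx": 0.006,"dy": -0.046,"dz": 0,"ax": 0,"ay": 0,"az": 0},
    {"dx": 0.006,"dy": -0.046,"dz": 0,"ax": 0,"ay": 0,"az": 0},
    {"dx": 0.006,"dy": -0.046,"dz": 0,"ax": 0,"ay": 0,"az": 0},
    {"dx": 0,"dy": 0,"dz": 0,"ax": 0,"ay": 0,"az": -0.1},
    {"dx": 0,"dy": 0,"dz": 0,"ax": 0,"ay": 0,"az": -0.1},
    {"dx": 0,"dy": 0,"dz": 0,"ax": 0,"ay": 0,"az": -0.1},
    {"dx": 0,"dy": 0,"dz": 0,"ax": 0,"ay": 0,"az": 0},
  ],
  gripper=-1,
)

```text
t: 10.9
eef_pos: [0.4466, 0.1273, 0.3382]
orientation: [-1.741, -2.614, 0.002]
wrist_force: [-0.1, 0.3, 0.6]
opening: 0.0853
grip_force: 0.0
```

Run:
```python
from h import *
st(); w=grab('wrist'); pickle.dump(w,open('w4.pkl','wb'))
hsv=cv2.cvtColor(w['frame'],cv2.COLOR_RGB2HSV)
for n,m,z in [('holder',cv2.inRange(hsv,(18,50,140),(35,160,255)),.062),('wand',cv2.inRange(hsv[:300],(0,0,0),(179,255,60)),.132)]:
    for k in cv2.findContours(m,0,1)[0]:
        if cv2.contourArea(k)>200: r=cv2.minAreaRect(k); print(n,np.round(r[0],1),np.round(r[1],1),onz(w,r[0],z).round(4),[onz(w,q,z)[:2].round(4).tolist() for q in cv2.boxPoints(r)])
p=proj(w,[[.4175,.1683,.1]])[0].astype(int);print(p)
x0=max(0,min(p[0]-100,360));y0=max(0,min(p[1]-75,270))
print(x0,y0); cv2.imwrite('pics/i.png',cv2.resize(w['frame'][y0:y0+150,x0:x0+200,::-1],(800,600),interpolation=cv2.INTER_CUBIC))
```

```text
t 10.9 p [0.4466 0.1273 0.3382] yang 22.68 F [-0.1   0.35  0.59] op 0.0853 q [ 0.28  0.15  0.17  1.59 -0.    1.45]
holder [411.6 242.8] [36.7 47.4] [0.6721 0.1084 0.062 ] [[0.6457, 0.0724], [0.6399, 0.1454], [0.6977, 0.1434], [0.7062, 0.0693]]
holder [ 21.9 168. ] [41.1 79. ] [ 0.1056 -0.0046  0.062 ] [[0.0773, -0.0718], [0.0803, 0.0477], [0.1323, 0.0585], [0.1331, -0.0613]]
holder [271.8 139.6] [55.3 56.4] [0.4171 0.1686 0.062 ] [[0.3939, 0.1179], [0.3693, 0.1901], [0.4392, 0.2168], [0.4675, 0.1458]]
holder [ 7.1 99.1] [47.2 14.8] [0.0725 0.0808 0.062 ] [[0.0573, 0.1048], [0.0745, 0.1137], [0.0885, 0.0559], [0.0705, 0.0466]]
wand [415.  288.7] [53.6 16.1] [0.6666 0.0665 0.132 ] [[0.6276, 0.0665], [0.6308, 0.0877], [0.7063, 0.0664], [0.704, 0.0442]]
wand [145.2 288.2] [16.5 54.2] [ 0.3353 -0.0712  0.132 ] [[0.3074, -0.1005], [0.3446, -0.03], [0.3626, -0.0425], [0.3255, -0.1144]]
wand [173.5 277.5] [43. 35.] [ 0.3653 -0.0417  0.132 ] [[0.3354, -0.0208], [0.377, -0.0034], [0.3966, -0.0635], [0.3532, -0.0815]]
wand [385.5 277. ] [44. 35.] [0.6224 0.0667 0.132 ] [[0.5868, 0.0858], [0.6282, 0.1032], [0.6595, 0.0467], [0.6163, 0.0285]]
wand [538.7 235.6] [28.3 82.6] [0.7713 0.192  0.132 ] [[0.7517, 0.145], [0.7516, 0.2423], [0.7897, 0.2365], [0.7925, 0.1373]]
wand [522.6 193.9] [  4.9 136.7] [0.7213 0.2293 0.132 ] [[0.7173, 0.1492], [0.7185, 0.3018], [0.7247, 0.3011], [0.7242, 0.1479]]
[271 141]
171 66
```

View pics/i.png

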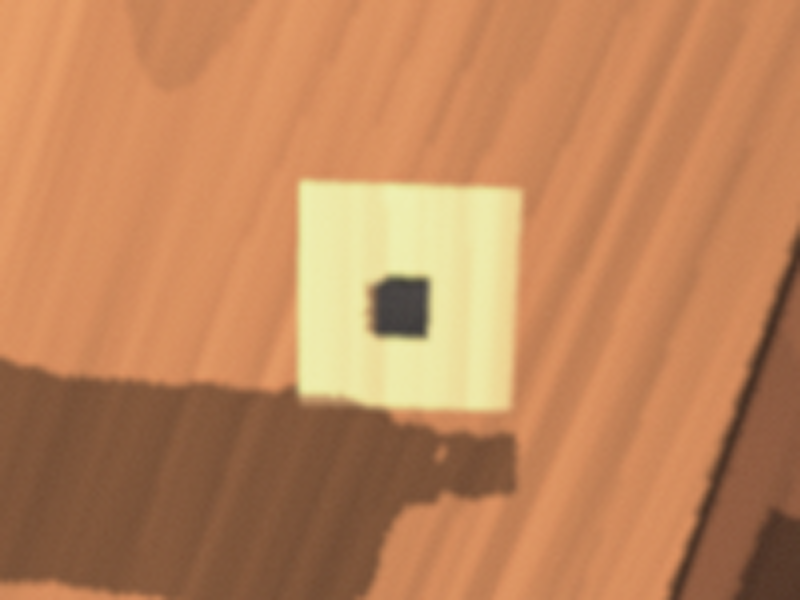

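The grip top is square at (402,307) in the crop, raw (271.5,142.8). Its sides are parallel to the image, so the current tool yaw of 22.7° fits.

Run:
```python
from h import *
w=pickle.load(open('w4.pkl','rb')); o,M=st()
P=onz(w,(271.5,142.75),.130); print(P)
T=np.array([P[0],P[1],.088]); print((M.T@(T-o['eef_pos'])).round(4))
```

```text
t 10.95 p [0.4468 0.1273 0.3382] yang 22.58 F [-0.53  0.07 -0.56] op 0.0853 q [ 0.28  0.15  0.17  1.59 -0.    1.45]
[0.41868695 0.16862153 0.13      ]
[ 0.0489 -0.0098  0.2502]
```

Request:
drive_tool(
  motion=[
    {"dx": 0.025,"dy": -0.005,"dz": 0,"ax": 0,"ay": 0,"az": 0},
    {"dx": 0.024,"dy": -0.005,"dz": 0,"ax": 0,"ay": 0,"az": 0},
    {"dx": 0,"dy": 0,"dz": 0.05,"ax": 0,"ay": 0,"az": 0},
    {"dx": 0,"dy": 0,"dz": 0.05,"ax": 0,"ay": 0,"az": 0},
    {"dx": 0,"dy": 0,"dz": 0.05,"ax": 0,"ay": 0,"az": 0},
    {"dx": 0,"dy": 0,"dz": 0.05,"ax": 0,"ay": 0,"az": 0},
    {"dx": 0,"dy": 0,"dz": 0.03,"ax": 0,"ay": 0,"az": 0},
    {"dx": 0,"dy": 0,"dz": 0.02,"ax": 0,"ay": 0,"az": 0},
  ],
)

```text
t: 11.75
eef_pos: [0.4169, 0.1679, 0.0855]
orientation: [-1.742, -2.611, 0.007]
wrist_force: [0.6, -0.4, 0.7]
opening: 0.0854
grip_force: 0.0
```

Request:
drive_tool(
  motion=[
    {"dx": 0,"dy": 0,"dz": 0,"ax": 0,"ay": 0,"az": 0},
    {"dx": 0,"dy": 0,"dz": 0,"ax": 0,"ay": 0,"az": 0},
  ],
)

```text
t: 11.95
eef_pos: [0.4191, 0.1687, 0.0888]
orientation: [-1.742, -2.614, 0.001]
wrist_force: [-0.6, 0.2, 0.4]
opening: 0.0856
grip_force: 0.0
```

Request:
drive_tool(
  motion=[
    {"dx": 0,"dy": 0,"dz": 0,"ax": 0,"ay": 0,"az": 0},
    {"dx": 0,"dy": 0,"dz": 0,"ax": 0,"ay": 0,"az": 0},
    {"dx": 0,"dy": 0,"dz": 0,"ax": 0,"ay": 0,"az": 0},
    {"dx": 0,"dy": 0,"dz": 0,"ax": 0,"ay": 0,"az": 0},
    {"dx": 0,"dy": 0,"dz": 0,"ax": 0,"ay": 0,"az": 0},
    {"dx": 0,"dy": 0,"dz": 0,"ax": 0,"ay": 0,"az": 0},
    {"dx": 0,"dy": 0,"dz": 0,"ax": 0,"ay": 0,"az": 0},
    {"dx": 0,"dy": 0,"dz": 0,"ax": 0,"ay": 0,"az": 0},
  ],
  gripper=1,
)

```text
t: 12.75
eef_pos: [0.4194, 0.1689, 0.0892]
orientation: [1.741, 2.615, 0.001]
wrist_force: [-0.1, -0.2, 5.3]
opening: 0.0153
grip_force: 58.9
```

Request:
drive_tool(
  motion=[
    {"dx": 0,"dy": 0,"dz": -0.01,"ax": 0,"ay": 0,"az": 0},
    {"dx": 0,"dy": 0,"dz": -0.02,"ax": 0,"ay": 0,"az": 0},
    {"dx": 0,"dy": 0,"dz": -0.02,"ax": 0,"ay": 0,"az": 0},
    {"dx": 0,"dy": 0,"dz": -0.03,"ax": 0,"ay": 0,"az": 0},
    {"dx": 0,"dy": 0,"dz": -0.03,"ax": 0,"ay": 0,"az": 0},
    {"dx": 0,"dy": 0,"dz": -0.02,"ax": 0,"ay": 0,"az": 0},
    {"dx": 0,"dy": 0,"dz": 0,"ax": 0,"ay": 0,"az": 0},
  ],
)

```text
t: 13.45
eef_pos: [0.4209, 0.1695, 0.222]
orientation: [1.739, 2.612, 0.008]
wrist_force: [1.2, 0.8, -1.2]
opening: 0.0155
grip_force: 58.5
```

Run:
```python
from h import *
o,M=st()
n=np.array([-np.sin(np.radians(25))*np.cos(np.radians(5.7)),-np.sin(np.radians(25))*np.sin(np.radians(5.7)),np.cos(np.radians(25))])
# minimal turn of tool so that tool z=-n
z=M[:,2]; ax=np.cross(z,-n); a=np.arcsin(np.linalg.norm(ax)); rv=ax/np.linalg.norm(ax)*a
print('turn tool rv',(M.T@rv).round(3)); M2=R.from_rotvec(rv).as_matrix()@M
tip_t=np.array([0,0,.0888-.006]) # tip along tool z from TCP
hov=np.array([.606,.258,.063])+n*.05
print(((M2.T)@(hov-M2@tip_t-o['eef_pos'])).round(4), 'in tilted frame; unt:',(M.T@(hov-M2@tip_t-o['eef_pos'])).round(4))
c=grab('scene'); t=grab('top'); pickle.dump((c,t),open('s5.pkl','wb'))
```

```text
t 13.45 p [0.4209 0.1695 0.222 ] yang 22.69 F [ 1.21  0.78 -1.21] op 0.0155 q [ 0.38  0.15 -0.13  1.28  0.    1.56]
turn tool rv [-0.411 -0.127 -0.   ]
[0.0352 0.1233 0.0928] in tilted frame; unt: [0.0266 0.151  0.0396]
```

Request:
drive_tool(
  motion=[
    {"dx": 0,"dy": 0,"dz": 0,"ax": -0.103,"ay": -0.032,"az": 0},
    {"dx": 0,"dy": 0,"dz": 0,"ax": -0.103,"ay": -0.032,"az": 0},
    {"dx": 0,"dy": 0,"dz": 0,"ax": -0.103,"ay": -0.032,"az": 0},
    {"dx": 0,"dy": 0,"dz": 0,"ax": -0.103,"ay": -0.032,"az": 0},
    {"dx": 0.012,"dy": 0.042,"dz": 0.01,"ax": 0,"ay": 0,"az": 0},
    {"dx": 0.012,"dy": 0.042,"dz": 0.01,"ax": 0,"ay": 0,"az": 0},
    {"dx": 0.011,"dy": 0.039,"dz": 0.01,"ax": 0,"ay": 0,"az": 0},
    {"dx": 0,"dy": 0,"dz": 0.02,"ax": 0,"ay": 0,"az": 0},
  ],
)

```text
t: 14.35
eef_pos: [0.5344, 0.2533, 0.2204]
orientation: [1.538, 2.312, 0.394]
wrist_force: [0.2, -0.1, -1.4]
opening: 0.0153
grip_force: 58.9
```

Request:
drive_tool(
  motion=[
    {"dx": 0,"dy": 0,"dz": 0.02,"ax": 0,"ay": 0,"az": 0},
    {"dx": 0,"dy": 0,"dz": 0.02,"ax": 0,"ay": 0,"az": 0},
    {"dx": 0,"dy": 0,"dz": 0,"ax": 0,"ay": 0,"az": 0},
    {"dx": 0,"dy": 0,"dz": 0,"ax": 0,"ay": 0,"az": 0},
  ],
)

```text
t: 14.75
eef_pos: [0.5456, 0.2505, 0.1799]
orientation: [1.543, 2.318, 0.379]
wrist_force: [-0.3, -0.6, 0.2]
opening: 0.0156
grip_force: 58.9
```

Run:
```python
from h import *
o,M=st(); c=grab('scene'); w=grab('wrist'); t=grab('top'); pickle.dump((c,w,t),open('s6.pkl','wb'))
tip=o['eef_pos']+M@np.array([0,0,.083]); print('tip',tip.round(4),'z',M[:,2].round(3))
D=np.array([.606,.258,.063]); n=-M[:,2]
for cc in (c,w,t): print(proj(cc,[tip,D,tip+n*.056,tip+n*.126]).round(1).tolist())
p=proj(c,D)[0].astype(int);q=proj(w,D)[0].astype(int);print(p,q)
A=c['frame'][p[1]-60:p[1]+30,p[0]-30:p[0]+30,::-1]
y0=max(0,min(q[1]-100,220));x0=max(0,min(q[0]-67,426)); B=w['frame'][y0:y0+200,x0:x0+133,::-1]; print(p-[30,60],x0,y0)
cv2.imwrite('pics/j.png',np.hstack([cv2.resize(A,(400,600),interpolation=cv2.INTER_CUBIC),cv2.resize(B,(400,600),interpolation=cv2.INTER_CUBIC)]))
```

```text
t 14.75 p [0.5456 0.2505 0.1799] yang 24.31 F [-0.32 -0.58  0.2 ] op 0.0156 q [ 0.52  0.19 -0.29  0.69 -0.17  1.66]
tip [0.5799 0.2536 0.1043] z [ 0.413  0.038 -0.91 ]
[[316.8, 268.2], [309.4, 282.7], [324.2, 251.7], [333.8, 230.2]]
[[278.3, 213.7], [285.9, 199.3], [278.1, 239.8], [277.7, 307.1]]
[[198.1, 224.0], [199.1, 218.2], [195.7, 228.5], [192.4, 234.7]]
[309 282] [285 199]
[279 222] 218 99
```

View pics/j.png

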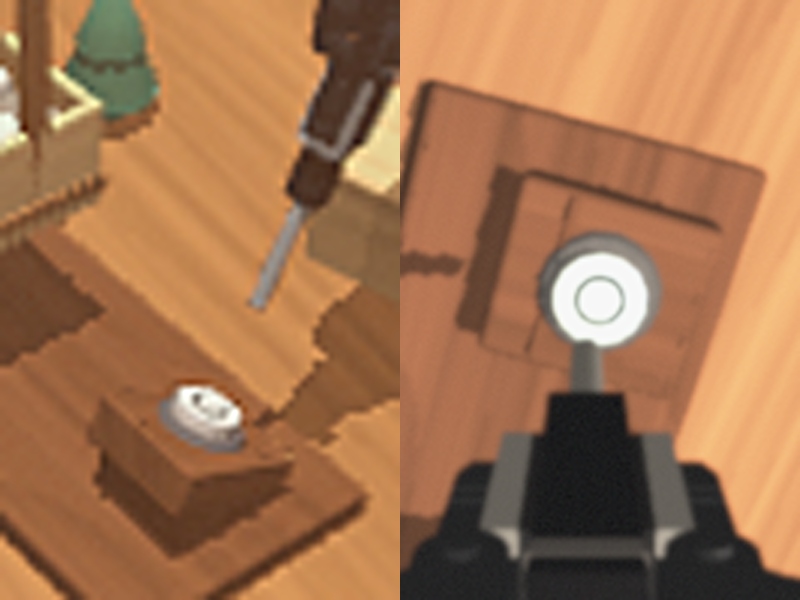

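Left is the scene crop and right the wrist crop. The ring centre is at raw (284.3,198.7) and the tip at raw (280.2,213) in the wrist view, so the wand sits about 2–3 mm too far along +y of the tool relative to my model. The shift follows from that.

Run:
```python
from h import *
o,M=st(); c,w,t=pickle.load(open('s6.pkl','rb'))
tipn=o['eef_pos']+M@np.array([0,0,.083])
# tip from its wrist pixel at nominal depth along tool z ; disc from ring pixel on z=.063
ro,rd=ray(w,(280.2,213.)); tip=ro+rd*((tipn-ro)@M[:,2])/(rd@M[:,2])
D=onz(w,(284.3,198.7),.063)
print(tip.round(4),D.round(4),'meas',(M.T@(D-tip)).round(4),'nominal',(M.T@(np.array([.606,.258,.063])-tipn)).round(4))
nd=np.array([-.4205,-.042,.9063]);print('turn',(M.T@np.cross(M[:,2],-nd)).round(4))
```

```text
t 14.9 p [0.547  0.2514 0.1828] yang 24.31 F [ 0.03  0.1  -0.68] op 0.0152 q [ 0.52  0.19 -0.29  0.69 -0.17  1.66]
[0.5798 0.2552 0.1067] [0.6041 0.2581 0.063 ] meas [-0.0006  0.0039  0.0499] nominal [-0.0002  0.0038  0.0507]
turn [-0.0039  0.0003  0.    ]
```

Request:
drive_tool(
  motion=[
    {"dx": 0,"dy": 0.004,"dz": 0.01,"ax": 0,"ay": 0,"az": 0},
    {"dx": 0,"dy": 0,"dz": 0.012,"ax": 0,"ay": 0,"az": 0},
    {"dx": 0,"dy": 0,"dz": 0.01,"ax": 0,"ay": 0,"az": 0},
    {"dx": 0,"dy": 0,"dz": 0.006,"ax": 0,"ay": 0,"az": 0},
    {"dx": 0,"dy": 0,"dz": 0,"ax": 0,"ay": 0,"az": 0},
    {"dx": 0,"dy": 0,"dz": 0,"ax": 0,"ay": 0,"az": 0},
    {"dx": 0,"dy": 0,"dz": 0,"ax": 0,"ay": 0,"az": 0},
    {"dx": 0,"dy": 0,"dz": 0,"ax": 0,"ay": 0,"az": 0},
  ],
)

```text
t: 15.7
eef_pos: [0.5662, 0.2543, 0.1495]
orientation: [1.541, 2.315, 0.385]
wrist_force: [0.1, -0.4, -0.6]
opening: 0.0154
grip_force: 58.9
```

Run:
```python
from h import *
o,M=st(); F=[];c=grab('scene'); w=grab('wrist')
tip=o['eef_pos']+M@np.array([0,0,.083]); D=np.array([.605,.258,.063]); print('tip',tip.round(4),(M.T@(D-tip)).round(4),proj(c,[tip,D]).round(1),proj(w,[tip,D]).round(1))
for i in range(6):
    grab('wrist'); F.append(ctrl.get_obs()['wrist_force']@-M[:,2])
print('Fn',np.round(F,2))
A=c['frame'][232:302,280:340,::-1]; B=w['frame'][150:250,237:323,::-1]
cv2.imwrite('pics/k.png',np.hstack([cv2.resize(A,(400,467),interpolation=cv2.INTER_CUBIC),cv2.resize(B,(400,467),interpolation=cv2.INTER_CUBIC)]))
```

```text
t 15.7 p [0.5662 0.2543 0.1495] yang 24.31 F [ 0.06 -0.38 -0.59] op 0.0154 q [ 0.5   0.26 -0.3   0.62 -0.17  1.64]
tip [0.6008 0.2577 0.0741] [ 0.0002 -0.0008  0.0118] [[311.  279.2]
 [309.7 282.5]] [[280.2 214.1]
 [279.2 209.8]]
Fn [-0.84 -0.24 -0.29 -0.79 -0.28 -1.24]
```

View pics/k.png

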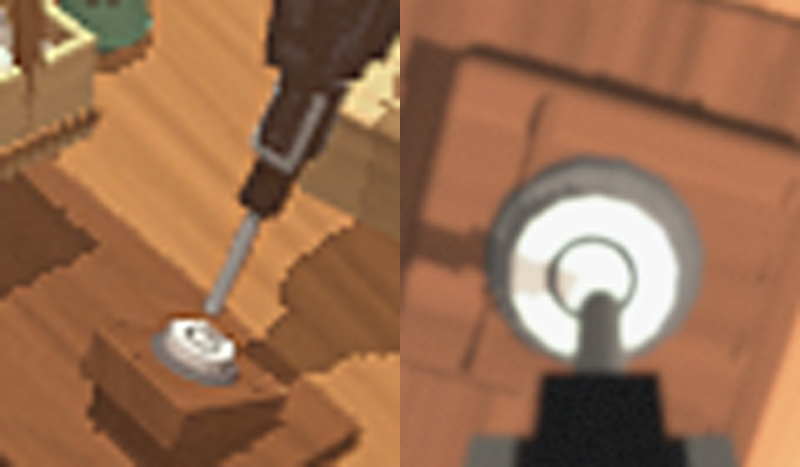

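The tip is over the ring and about 1 mm to the right of its centre, with about 12 mm left to contact. I'll approach gently.

Request:
drive_tool(
  motion=[
    {"dx": 0,"dy": -0.001,"dz": 0.003,"ax": 0,"ay": 0,"az": 0},
    {"dx": 0,"dy": 0,"dz": 0.003,"ax": 0,"ay": 0,"az": 0},
    {"dx": 0,"dy": 0,"dz": 0.002,"ax": 0,"ay": 0,"az": 0},
    {"dx": 0,"dy": 0,"dz": 0.001,"ax": 0,"ay": 0,"az": 0},
    {"dx": 0,"dy": 0,"dz": 0.001,"ax": 0,"ay": 0,"az": 0},
    {"dx": 0,"dy": 0,"dz": 0,"ax": 0,"ay": 0,"az": 0},
    {"dx": 0,"dy": 0,"dz": 0,"ax": 0,"ay": 0,"az": 0},
    {"dx": 0,"dy": 0,"dz": 0,"ax": 0,"ay": 0,"az": 0},
  ],
)

```text
t: 16.9
eef_pos: [0.5694, 0.2543, 0.1396]
orientation: [1.541, 2.315, 0.385]
wrist_force: [0.7, -0.5, -1.3]
opening: 0.0153
grip_force: 58.9
```

```bash
cat > f.py <<'E'
from h import *
o,M=st(); F=[]
for i in range(8):
    w=grab('wrist'); F.append(ctrl.get_obs()['wrist_force']@-M[:,2])
tip=o['eef_pos']+M@np.array([0,0,.083]); print('tip',tip.round(4),(M.T@(np.array([.605,.258,.063])-tip)).round(4),'Fn',np.mean(F).round(2)+.6, np.std(F).round(2))
E
python3 f.py
```

```text
t 16.9 p [0.5694 0.2543 0.1396] yang 24.31 F [ 0.74 -0.51 -1.35] op 0.0153 q [ 0.5   0.27 -0.3   0.59 -0.17  1.64]
tip [0.604  0.2576 0.0642] [0.0002 0.0006 0.0015] Fn -0.10999999999999999 0.37
```

Request:
drive_tool(
  motion=[
    {"dx": 0,"dy": 0,"dz": 0.001,"ax": 0,"ay": 0,"az": 0},
    {"dx": 0,"dy": 0,"dz": 0.001,"ax": 0,"ay": 0,"az": 0},
    {"dx": 0,"dy": 0,"dz": 0.001,"ax": 0,"ay": 0,"az": 0},
    {"dx": 0,"dy": 0,"dz": 0,"ax": 0,"ay": 0,"az": 0},
    {"dx": 0,"dy": 0,"dz": 0,"ax": 0,"ay": 0,"az": 0},
    {"dx": 0,"dy": 0,"dz": 0,"ax": 0,"ay": 0,"az": 0},
  ],
)

```text
t: 17.9
eef_pos: [0.5706, 0.2544, 0.1368]
orientation: [1.541, 2.315, 0.385]
wrist_force: [-1.2, -0.9, 1.5]
opening: 0.015
grip_force: 59.0
```

```bash
python3 f.py
```

```text
t 17.9 p [0.5706 0.2544 0.1368] yang 24.31 F [-1.21 -0.89  1.45] op 0.015 q [ 0.5   0.28 -0.31  0.59 -0.17  1.64]
tip [0.6052 0.2577 0.0614] [ 0.0002  0.0006 -0.0015] Fn 1.18 0.35
```

Request:
drive_tool(
  motion=[
    {"dx": 0,"dy": 0,"dz": 0.001,"ax": 0,"ay": 0,"az": 0},
    {"dx": 0,"dy": 0,"dz": 0.001,"ax": 0,"ay": 0,"az": 0},
    {"dx": 0,"dy": 0,"dz": 0.0003,"ax": 0,"ay": 0,"az": 0},
    {"dx": 0,"dy": 0,"dz": 0,"ax": 0,"ay": 0,"az": 0},
    {"dx": 0,"dy": 0,"dz": 0,"ax": 0,"ay": 0,"az": 0},
    {"dx": 0,"dy": 0,"dz": 0,"ax": 0,"ay": 0,"az": 0},
    {"dx": 0,"dy": 0,"dz": 0,"ax": 0,"ay": 0,"az": 0},
  ],
)

```text
t: 19.0
eef_pos: [0.5716, 0.2545, 0.1348]
orientation: [1.541, 2.315, 0.385]
wrist_force: [-1.0, 0.5, 1.6]
opening: 0.0153
grip_force: 59.1
```

```bash
python3 f.py
python3 - <<'E'
from h import *
c=grab('scene'); w=grab('wrist')
A=c['frame'][120:300,220:380,::-1]; B=w['frame'][150:250,237:323,::-1]
cv2.imwrite('pics/l.png',np.hstack([cv2.resize(A,(400,450),interpolation=cv2.INTER_CUBIC),cv2.resize(B,(387,450),interpolation=cv2.INTER_CUBIC)]))
E
```

```text
t 19.0 p [0.5716 0.2545 0.1348] yang 24.31 F [-1.03  0.52  1.65] op 0.0153 q [ 0.5   0.28 -0.31  0.58 -0.17  1.64]
tip [0.6062 0.2578 0.0594] [ 0.0002  0.0006 -0.0038] Fn 2.92 0.51
```

The force is a steady 2.9 N and the tip is within about 1 mm of the disc's centre. Handing in.

```bash
python3 -c "
from workcell import ctrl
print(ctrl.finish_job())"
```

```text
the job is handed in; nothing more can be done
None
```

I hung the basket on the empty hook and handed the job in (no verdict came back) with the wand held square in the disc's ring, pressing about 2.9 N at 19 s; I viewed 12 pictures, over the limit of 10.

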